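# Fetch the crucible from behind the reagents and weigh it

### The job

The porcelain crucible stands at the back of the grey reagent tray, crowded in by the bottle, the jar and the stoppered flask. First move all three of these onto the metal side tray, leaving the crucible where it is; then, while they stand there, put the crucible upright in the middle of the balance pan; then stand the bottle, the jar and the flask each back on the very spot of the reagent tray where it stood at the start. Keep everything upright, set things down rather than dropping them, and leave the tube rack, the beaker and the petri dishes alone.

Things in the scene. Friction and masses are not known exactly. Their poses are not given: they have to be found in the camera images.
- bottle_mid (a point): Brown glass reagent bottle, loose, round: straight body 50 mm in diameter from its foot up to 80 mm, shoulder and neck above, white cap 32 mm in diameter from 101 to 125 mm (a good grip). 125 mm tall, 0.18 to 0.35 kg. This point is on its axis half-way up, 62.5 mm above its foot; z is up. Starts upright on one of three spots of the reagent tray (which one varies).
- jar_mid (a point): White plastic wide-mouth jar, loose, round: body 54 mm in diameter up to 82 mm, lid 58 mm in diameter from 82 to 100 mm. 100 mm tall, 0.15 to 0.31 kg. This point is on its axis half-way up, 50 mm above its foot; z is up. It starts upright on one of the three spots.
- flask_mid (a point): Clear glass conical flask with dark rubber stopper, loose, round: foot 60 mm in diameter, narrowing above 10 mm to a straight neck 28 mm in diameter from 78 to 114 mm above the foot; stopper 26 mm in diameter up to 130 mm. 0.13 to 0.25 kg. This point is on its axis half-way up, 65 mm above its foot (mid-neck is 31 mm above it); z is up. Starts upright on one of the three spots.
- crucible_mid (a point): White porcelain crucible, loose, round open cup 42 mm in diameter and 38 mm tall (walls straight above 9 mm, 3 mm thick), 0.04 to 0.08 kg. This point is on its axis half-way up, 19 mm above its foot; z is up. It starts upright at the back of the reagent tray (the side away from the robot), 68 mm from the axis of each of the three other things.
- rack: Grey plastic reagent tray, fixed, 190 x 225 mm, lip 12 mm high, floor 4 mm above the work surface. Origin at the centre of its underside; x points to its back, y along its width. Four spots, marked by thin dark discs, at x, y (-23, 0), (27, 66), (27, -66) mm for bottle, jar and flask (in varying order; neighbours' axes 83 mm apart) and (45, 0) mm for the crucible.
- sidetray: Plain aluminium side tray, fixed, 280 x 120 mm with a lip 10 mm high and 4 mm thick, floor 4 mm above the work surface, empty at the start. Origin at the centre of its underside, on the work surface; x along its length, y across. It stands to the left or the right of the reagent tray. The three things may stand anywhere on it.
- pan (a point): Centre of the top face of the balance pan: a round steel pan 110 mm in diameter, its top 64 mm above the work surface, on a white laboratory balance (fixed, 200 x 160 mm, 54 mm high, the pan 30 mm behind its centre along x). x points away from its display, z up. It stands on the other side of the reagent tray from the side tray.
- tuberack_mid (a point): Bystander: aluminium test tube rack, loose, 70 x 240 mm, with four stoppered tubes reaching 142 mm, beyond the trays. This point is at its centre, 35 mm up.
- beaker_mid (a point): Bystander: empty glass beaker, loose, 70 mm in diameter, 90 mm tall, beyond the trays. This point is on its axis 45 mm up.
- dishes_mid (a point): Bystander: two stacked clear petri dishes, loose, one piece, 94 mm in diameter and 30 mm high, beyond the trays. This point is on their axis 15 mm up.
Things that resemble listed ones, but are neither listed nor needed, are in the scene too. Of the things shaped like the part that bears crucible_mid, the white one is meant.

How it is judged:
By the outcome, as a careful person would: the job done as asked, in the order asked, and still so for the second after the job is handed in, with the robot touching nothing.
It also fails if it takes over 136 s, if anything falls off the work surface, if the arm or the gripper's body presses on something with over 40 N, if the wrist force passes 120 N, or if a joint passes its speed limit or range.

### The arm

A 7-joint arm with a two-finger parallel gripper is mounted at the origin on the work surface. World frame = base frame: x ahead of the robot, y to its left, z up, the work surface at z = 0. Lengths are in m, angles in degrees, forces in N, time in s.
With the tool pointing down it reaches from about 0.425 to 0.95 m from the base axis. Payload 4.7 kg.
Tool frame: the origin (TCP) lies at the very end of the fingers, on their centre line; the grasp point (between the pads) lies 19 mm behind it; z points along the fingers, x is the direction in which the jaws open and shut, and the axes are right-handed (so a half turn about z gives the same grasp; the last joint's range is limited). The gripper opens to 85 mm and grips with 20 to 120 N. Pads are 22 mm wide; open, the fingers measure 114 mm over their backs; the gripper's body (76 mm by 85 mm) begins 54 mm behind the grasp point. The pads swing forward as they close: fully open they stand 13 mm farther back than shut.
Start: joints at [-68.234, 26.849, -2.785, 87.806, 1.381, 65.374, -4.715], TCP at [0.268, 0.619, 0.231] pointing down, gripper open.
Joint ranges: [-148.3, 148.3], [-19.14, 114.17], [-79.39, 73.82], [5.75, 140.21], [-59.74, 239.74], [12.07, 113.84], [-152.46, 152.46]. Speed limits (degrees/s): [147.25, 147.25, 180, 180, 180, 180, 180].

### API

Orientations are given as a 3x3 rotation matrix whose columns are the frame's x, y, z axes.
In Python, from station import bot, imaging, workorder gives the robot as it stands. The module is installed in compiled form; this text tells all that it offers. Calls block until the motion is done:
- bot.move_pose(position, orientation): joint-space move of the TCP to a pose.
- bot.move_l(position, ori=None, v=0.15, threshold=None): straight line of the TCP; ori=None keeps the orientation; v is the mean speed in m/s. With threshold (N) it stops when the force on the tool has changed by that much, and returns True; else False.
- bot.movej(angles): joint-space move.
- bot.gripper_to(opening, grasp_force=None): finger opening in m; grasp_force is the grip in N (None keeps the last); returns when the fingers have stopped.
- bot.wait(seconds).
- bot.ik(position, orientation): joint angles nearest the present ones, or None.
- bot.get_obs(): the state.
- imaging.grab_frame(name): name is "scene" or "top"; returns the picture (420x560x3 uint8, red, green, blue); there is no depth.
- imaging.calibration(name): a dict with "fx", "fy", "cx", "cy" (pixels), "world_to_cam" (4x4, takes a point from world to camera coordinates). Camera axes: x right, y up, looking along -z (the intrinsics and any distortion apply to the point x, -y, -z); pixel columns grow to the right and rows downward; lengths in m; the calibration is good to about 2 mm. A picture is of the moment at which its call begins. calibration takes no time and is no camera call.
A pose or a line that the arm cannot do raises bot.MotionError and nothing moves.
- workorder.sign_off(): hands the job in, once; it reports no verdict.
The state is a dict: "t": time; "qpos": joint angles; "qd": joint speeds; "tau": joint torques, N m; "position": TCP position; "ee_rot": TCP orientation; "force": force on the tool from outside, world axes, zero at the start; "torque": the same for the moment, N m; "grip_width": finger opening in m.
Only numpy, scipy, OpenCV 4.12 (cv2) and the standard library are available. Lean on these libraries where they do the work, as an engineer would, in place of code of your own. Each camera call takes 0.05 s, during which the arm holds its last target. There are 200 camera calls.

## Working session

There is one attempt and no reset: what is moved stays moved. The work goes in short steps, each a Python script; the robot and the scene stay as the last script left them, time stands still between calls to the robot, and variables do not carry over. Pictures are saved under pics/ and viewed, about 12 in all and at most 16, crops included, and the job is handed in when it is done.

```bash
mkdir -p pics; ls; python3 - <<'E'
from station import bot, imaging
import cv2, numpy as np
np.set_printoptions(precision=4,suppress=True)
for n in ("scene","top"):
    im=imaging.grab_frame(n); cv2.imwrite(f"pics/{n}0.png",im[:,:,::-1]); c=imaging.calibration(n); print(n,c)
o=bot.get_obs();print(o)
E
```

```text
pics
scene {'fx': 512.3207856191661, 'fy': 512.3207856191661, 'cx': 279.38842763878046, 'cy': 216.3018920551968, 'world_to_cam': array([[ 0.124 ,  0.9921, -0.0185, -0.09  ],
       [-0.7399,  0.1049,  0.6644,  0.3769],
       [ 0.6611, -0.0687,  0.7471, -1.4975],
       [ 0.    ,  0.    ,  0.    ,  1.    ]])}
top {'fx': 456.3331949064905, 'fy': 456.3331949064905, 'cx': 274.97503924000284, 'cy': 207.5362907496309, 'world_to_cam': array([[ 0.0079, -0.9995, -0.0322,  0.0187],
       [ 0.997 ,  0.0054,  0.0766, -0.5945],
       [-0.0764, -0.0327,  0.9965, -0.9775],
       [ 0.    ,  0.    ,  0.    ,  1.    ]])}
{'t': 0.1, 'qpos': array([-68.2335,  26.8931,  -2.784 ,  87.866 ,   1.3812,  65.3736,
        -4.7161]), 'qd': array([-0.0745, -0.1581, -0.0367, -0.2315, -0.0535, -0.1259, -0.0236]), 'tau': array([  0.0013, -51.1519,  -0.0466, -23.8391,   0.0108,   0.0044,
         0.    ]), 'position': array([0.2681, 0.6189, 0.2304]), 'ee_rot': array([[ 0.3975,  0.9176, -0.0006],
       [ 0.9176, -0.3975, -0.0016],
       [-0.0017,  0.0001, -1.    ]]), 'force': array([-0.2049,  0.4938,  0.1292]), 'torque': array([-0.0616, -0.0159,  0.0594]), 'grip_width': 0.08540473682105082}
```

View pics/scene0.png

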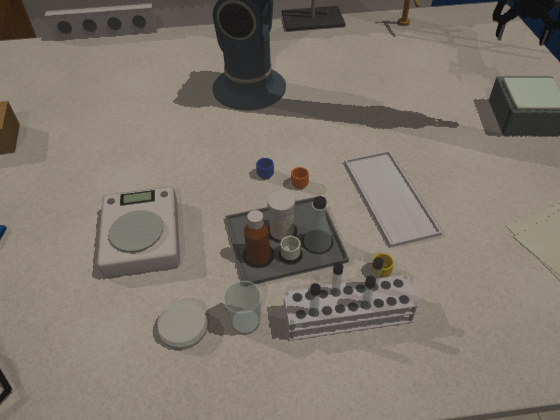

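View pics/top0.png

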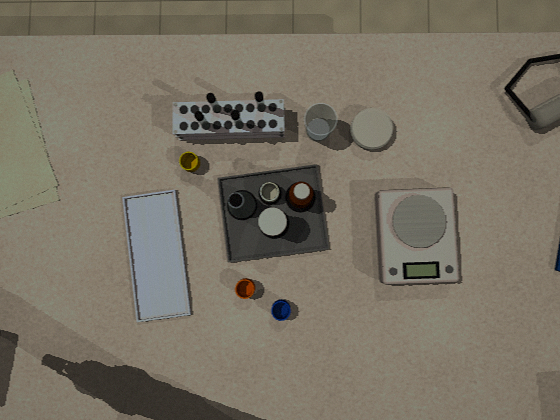

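Scene (560x420): white crucible at (290,248), bottle (257,240), jar (281,215), flask (318,225); side tray (392,197), pan (136,231). Things that could be taken for the crucible: blue cup (265,168), orange (300,178), yellow (382,264). In the top view the candidates are white (269,192), yellow (190,161), orange (245,288) and blue (281,310). I choose the white one on the tray and will check it in a crop.

```bash
python3 - <<'E'
import cv2, numpy as np
t=cv2.imread("pics/top0.png")[155:270,210:340]; s=cv2.imread("pics/scene0.png")[180:285,215:355]
a=cv2.resize(t,None,fx=3,fy=3,interpolation=cv2.INTER_CUBIC); b=cv2.resize(s,None,fx=2.8,fy=2.8,interpolation=cv2.INTER_CUBIC)
h=max(a.shape[0],b.shape[0]); o=np.zeros((h,a.shape[1]+b.shape[1],3),np.uint8); o[:a.shape[0],:a.shape[1]]=a;o[:b.shape[0],a.shape[1]:]=b
o=np.clip(o*1.6,0,255).astype(np.uint8); print(o.shape); cv2.imwrite("pics/crop1.png",o)
E
```

```text
(345, 782, 3)
```

View pics/crop1.png

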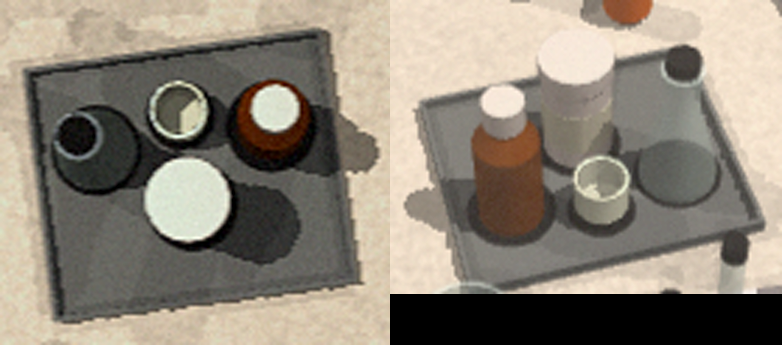

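The crop confirms it: white open cup at the back of the tray, with the bottle on the -y spot, the jar on the front spot and the flask on the +y spot.

```bash
cat > h.py <<'E'
import cv2, numpy as np
from station import bot, imaging, workorder
np.set_printoptions(precision=4,suppress=True)
CAL={n:imaging.calibration(n) for n in("scene","top")}
def ray(n,uv):
    c=CAL[n]; W=c["world_to_cam"]; R=W[:3,:3]
    d=np.array([(uv[0]-c["cx"])/c["fx"],-(uv[1]-c["cy"])/c["fy"],-1.])
    return -R.T@W[:3,3], R.T@d
def onz(n,uv,z):
    o,d=ray(n,uv); return (o+d*(z-o[2])/d[2])[:2]
def pix(n,p):
    c=CAL[n]; q=c["world_to_cam"][:3,:3]@np.asarray(p,float)+c["world_to_cam"][:3,3]
    return np.array([c["cx"]+c["fx"]*q[0]/-q[2], c["cy"]+c["fy"]*-q[1]/-q[2]])
def comps(mask,amin=20):
    cs,_=cv2.findContours(mask.astype(np.uint8),cv2.RETR_EXTERNAL,cv2.CHAIN_APPROX_NONE)
    return [c for c in cs if cv2.contourArea(c)>=amin]
def cen(c):
    m=cv2.moments(cv2.convexHull(c)); return np.array([m["m10"]/m["m00"],m["m01"]/m["m00"]])
def grab(n): return imaging.grab_frame(n)
E
python3 - <<'E'
from h import *
im=cv2.imread("pics/top0.png")[:,:,::-1].astype(int); g=im.mean(2); sat=im.max(2)-im.min(2)
def show(n,m,box,z,amin=20):
    x0,y0,x1,y1=box; k=np.zeros(m.shape,bool);k[y0:y1,x0:x1]=m[y0:y1,x0:x1]
    for c in comps(k,amin):
        p=cen(c); print(n,"pix",p,"area",cv2.contourArea(c),"bb",cv2.boundingRect(c),"xy",onz("top",p,z))
print(im[221,272],im[190,302],im[182,264],im[240,240],im[120,230],im[260,155],im[221,418],im[200,236])
show("jar",g>130,(245,200,300,245),.104)
show("cap",(g>130)&(sat<40),(285,178,318,205),.129)
show("cruc",(g>70),(257,178,284,207),.042)
show("stop",(g<32),(226,190,250,210),.134)
# tray quad
m=(g<95)&(sat<40); show("tray",m,(205,155,345,275),.012,2000)
k=np.zeros(g.shape,bool);k[155:275,205:345]=m[155:275,205:345]
c=max(comps(k),key=cv2.contourArea); print(cv2.approxPolyDP(c,6,True)[:,0])
m=(im[:,:,2]>im[:,:,0]+3)&(g>90); k[:]=0;k[180:330,110:200]=m[180:330,110:200]
for c in comps(k,500):
    r=cv2.minAreaRect(c); print("side",r,[onz("top",p,.005) for p in cv2.boxPoints(r)], onz("top",r[0],.005))
cv2.imwrite("pics/bal.png",cv2.resize(np.clip(im[180:295,370:470,::-1]*1.5,0,255).astype(np.uint8),None,fx=4,fy=4))
E
```

```text
[138 142 132] [133 137 124] [56 54 50] [66 63 60] [128 127 124] [136 145 155] [110 109 102] [15 10 11]
jar pix [272.1021 221.0413] area 535.5 bb (259, 208, 27, 27) xy [0.5609 0.0256]
cap pix [301.3005 190.5305] area 140.0 bb (295, 184, 14, 14) xy [ 0.62   -0.0322]
cruc pix [268.9422 191.1408] area 269.5 bb (260, 182, 19, 19) xy [0.6284 0.0354]
stop pix [235.2165 199.8333] area 112.5 bb (229, 194, 13, 13) xy [0.6006 0.097 ]
stop pix [241.1331 200.213 ] area 111.0 bb (231, 190, 19, 20) xy [0.5999 0.0854]
tray pix [275.9484 213.0061] area 8958.0 bb (217, 164, 119, 99) xy [0.5831 0.0208]
[[319 165]
 [217 178]
 [227 261]
 [330 249]
 [324 212]
 [335 204]
 [322 192]]
side ((155.72239685058594, 255.3533172607422), (126.61165618896484, 54.0919303894043), 83.1572265625) [array([0.6207, 0.3712]), array([0.6359, 0.2491]), array([0.3571, 0.2087]), array([0.3415, 0.3279])] [0.4872 0.2889]
```

```bash
python3 - <<'E'
from h import *
L=dict(jar=(-.023,0),bottle=(.027,-.066),flask=(.027,.066),cruc=(.045,0))
im=cv2.imread("pics/scene0.png")[:,:,::-1].astype(int); g=im.mean(2); sat=im.max(2)-im.min(2)
def find(box,m):
    x0,y0,x1,y1=box;k=np.zeros(m.shape,bool);k[y0:y1,x0:x1]=m[y0:y1,x0:x1]
    c=max(comps(k,5),key=cv2.contourArea); e=cv2.fitEllipse(cv2.convexHull(c)); return c,e
# predicted pixels of top-view estimates in the scene view
T=dict(jar=(.5609,.0256,.104),bottle=(.62,-.0322,.129),flask=(.6006,.097,.134),cruc=(.6284,.0354,.042))
for n,p in T.items(): print(n,"pred scene px",pix("scene",p))
c,e=find((303,194,336,206),(g<45)); print("stopper",cen(c),cv2.boundingRect(c),onz("scene",cen(c),.134))
c,e=find((280,234,303,252),(g>85)&(sat<40)); print("cruc",e,onz("scene",e[0],.042),cv2.boundingRect(c))
c,e=find((246,208,266,222),(g>90)&(sat<45)); print("cap",cv2.boundingRect(c),cen(c))
A=np.array([L[n] for n in T]);B=np.array([T[n][:2] for n in T])
a,b=A-A.mean(0),B-B.mean(0); th=np.arctan2((a[:,0]*b[:,1]-a[:,1]*b[:,0]).sum(),(a*b).sum())
R=np.array([[np.cos(th),-np.sin(th)],[np.sin(th),np.cos(th)]]); t=B.mean(0)-R@A.mean(0)
print("tray",t,np.degrees(th),"fit",(A@R.T+t).tolist(),"res mm",((A@R.T+t)-B)*1e3)
for i in A@R.T: pass
# pan
im=cv2.imread("pics/top0.png"); gr=cv2.cvtColor(im,cv2.COLOR_BGR2GRAY); big=cv2.resize(gr[180:295,370:470],None,fx=4,fy=4,interpolation=cv2.INTER_CUBIC)
h=cv2.HoughCircles(big,cv2.HOUGH_GRADIENT,1,400,param1=80,param2=20,minRadius=90,maxRadius=130)[0][0]; p=h[:2]/4+(370,180); print("pan",h,p,onz("top",p,.064),"r mm",h[2]/4/456*.91)
g=gr; k=np.zeros(g.shape,bool); k[180:295,370:470]=g[180:295,370:470]>100
k2=cv2.morphologyEx(k.astype(np.uint8),cv2.MORPH_OPEN,np.ones((9,9)))
gs=cv2.cvtColor(cv2.imread("pics/scene0.png"),cv2.COLOR_BGR2GRAY); print(gs[231,95:182:3])
v=big.copy(); cv2.circle(v,(int(h[0]),int(h[1])),int(h[2]),255,1)
sc=cv2.resize(gs[180:280,90:190],None,fx=4,fy=4); c0=onz("top",p,.064)
for a in np.linspace(0,2*np.pi,60):
    q=(pix("scene",[c0[0]+.055*np.cos(a),c0[1]+.055*np.sin(a),.064])-(90,180)+.5)*4; cv2.circle(sc,tuple(int(z) for z in q),1,255,-1)
o=np.hstack([v[:400],sc]); cv2.imwrite("pics/bal2.png",np.clip(o*1.4,0,255).astype(np.uint8))
E
```

```text
jar pred scene px [280.883  199.8769]
bottle pred scene px [254.8292 216.0402]
flask pred scene px [319.2094 200.1569]
cruc pred scene px [290.2401 243.7524]
stopper [319.     201.1754] (314, 197, 11, 9) [0.6033 0.0961]
cruc ((290.4172058105469, 243.90896606445312), (17.026628494262695, 21.438505172729492), 112.55039978027344) [0.6289 0.0357] (280, 235, 21, 17)
cap (246, 208, 18, 14) [254.5429 214.346 ]
tray [0.5837 0.0287] 8.445271493954529 fit [[0.5609304228581963, 0.025281684986261113], [0.6200813192390762, -0.032659418363074684], [0.6006951863387539, 0.09790925265402284], [0.6281930715639737, 0.03526848072279075]] res mm [[ 0.0304 -0.3183]
 [ 0.0813 -0.4594]
 [ 0.0952  0.9093]
 [-0.2069 -0.1315]]
pan [197.5 151.5 120.6] [419.375 217.875] [ 0.5713 -0.279 ] r mm 0.060167763
[136  87 136 146 146 119 118 122 121 120 121 121 121 119 119 118 117 120
 121 119 118 119 110 134 135 148 139  88 117]
```

View pics/bal2.png

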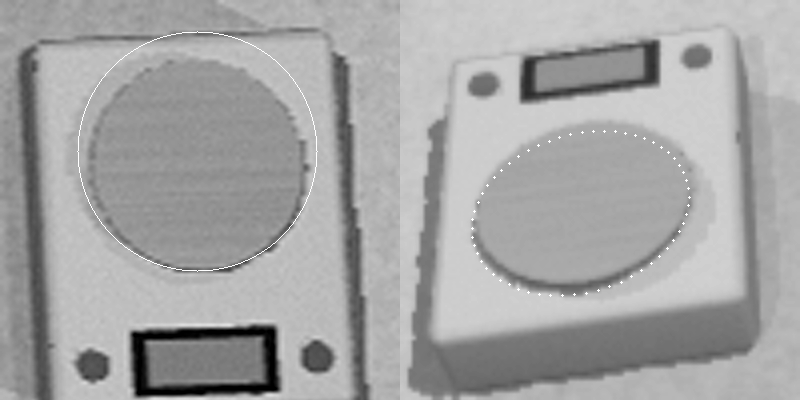

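The crop shows that the Hough circle missed. By eye the pan's rim runs over columns 88..307 and rows 57..272 of the crop, so its centre is at top pixel (419.3, 221). The scene overlay agrees to within a few mm. The tray fit's residual is under 1 mm. Now to move, bottle first.

```bash
cat >> h.py <<'E'
YAW=8.45; t0=np.array([.5837,.0287]); c,s=np.cos(np.radians(YAW)),np.sin(np.radians(YAW)); R2=np.array([[c,-s],[s,c]])
SPOT={k:t0+R2@np.array(v) for k,v in dict(jar=(-.023,0),bottle=(.027,-.066),flask=(.027,.066),cruc=(.045,0)).items()}
side=np.array([.4872,.2889])
SIDE={k:side+R2@np.array([v,0]) for k,v in dict(jar=-.092,flask=0.,bottle=.092).items()}
PAN=onz("top",(419.3,221.),.064)
FLOOR=.005
H=dict(jar=.066,bottle=.092,flask=.076,cruc=.003)   # TCP height above foot at grasp
OPEN=dict(jar=.080,bottle=.052,flask=.050,cruc=.064); F=dict(jar=50,bottle=50,flask=45,cruc=25)
def ori(phi):
    c,s=np.cos(np.radians(phi)),np.sin(np.radians(phi)); return np.array([[c,s,0],[s,-c,0],[0,0,-1.]])
P=lambda xy,z:np.array([xy[0],xy[1],z])
def pick(n,xy,floor,phi,lift=.15):
    z=floor+H[n]; bot.move_pose(P(xy,max(z+.06,.17)),ori(phi)); bot.gripper_to(OPEN[n])
    bot.move_l(P(xy,z),v=.12); bot.gripper_to(0 if n!="cruc" else .03,F[n]); w=bot.get_obs()["grip_width"]
    bot.move_l(P(xy,z+lift),v=.2); o=bot.get_obs(); print("pick",n,"w",w,o["grip_width"],"F",o["force"],"t",o["t"],o["position"])
def place(n,xy,floor,phi,up=.15):
    z=floor+H[n]; bot.move_l(P(xy,z+up),ori(phi),v=.25)
    bot.move_l(P(xy,z+.015),v=.15); bot.wait(.1); hit=bot.move_l(P(xy,z-.004),v=.02,threshold=2.5); o=bot.get_obs()
    print("place",n,"hit",hit,"dz",o["position"][2]-z,"err",o["position"][:2]-xy,"F",o["force"])
    bot.gripper_to(OPEN[n]); bot.move_l(P(xy,o["position"][2]+.08),v=.2); print("t",bot.get_obs()["t"])
E
python3 - <<'E'
from h import *
print(SPOT,SIDE,PAN)
for n in H:
    print(n,[bot.ik(P(a,z),ori(f)) is not None for a,z,f in [(SPOT[n],H[n]+.004,YAW),(SPOT[n],H[n]+.16,YAW),(SIDE.get(n,PAN),H[n]+.004,YAW),(SIDE.get(n,PAN),H[n]+.16,YAW),(SPOT[n],H[n],YAW-90)]])
print(bot.ik(P(SPOT["cruc"],.02),ori(YAW+90)),bot.ik(P(SPOT["cruc"],.02),ori(YAW-90)),bot.ik(P(SPOT["bottle"],.1),ori(YAW)))
bot.gripper_to(OPEN["bottle"]); bot.move_pose(P(SPOT["bottle"],.25),ori(YAW))
pick("bottle",SPOT["bottle"],FLOOR,YAW)
for n in("scene","top"): cv2.imwrite(f"pics/{n}1.png",grab(n)[:,:,::-1])
E
```

```text
{'jar': array([0.5609, 0.0253]), 'bottle': array([ 0.6201, -0.0326]), 'flask': array([0.6007, 0.098 ]), 'cruc': array([0.6282, 0.0353])} {'jar': array([0.3962, 0.2754]), 'flask': array([0.4872, 0.2889]), 'bottle': array([0.5782, 0.3024])} [ 0.5648 -0.2788]
jar [True, True, True, True, True]
bottle [True, True, True, True, True]
flask [True, True, True, True, True]
cruc [True, True, True, True, True]
[ -8.8942  36.3431   2.543  103.8819  -2.353   39.8257  93.4121] [-29.7413  40.3434  32.3948 105.1833 -30.3469  43.3511 -62.4227] [-20.7559  31.7907  27.5916 103.8358 -18.8758  48.9574  24.2981]
pick bottle w 0.03079691818883755 0.03047317146520447 F [-0.3496  0.1863 -2.7625] t 5.7583 [ 0.6191 -0.0322  0.2454]
```

View pics/scene1.png

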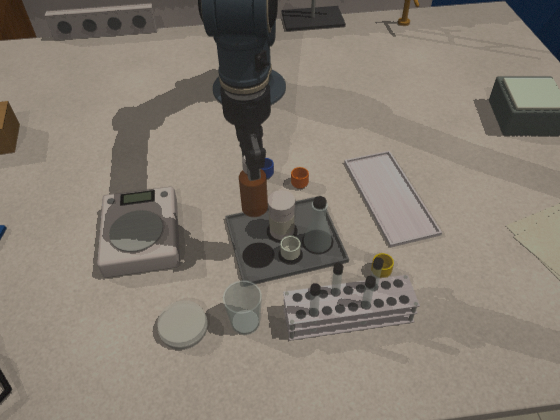

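The bottle is held upright (252,192 in the scene) and its spot disc (258,254) is uncovered. Next I place it, then move the flask and the jar.

```bash
python3 - <<'E'
from h import *
place("bottle",SIDE["bottle"],.004,YAW)
pick("flask",SPOT["flask"],FLOOR,YAW)
place("flask",SIDE["flask"],.004,YAW)
for n in("scene","top"): cv2.imwrite(f"pics/{n}2.png",grab(n)[:,:,::-1])
E
```

```text
place bottle hit True dz 0.00219560344396294 err [-0.0002  0.    ] F [-0.4631  0.162   4.2009]
t 10.0667
pick flask w 0.027127156235332222 0.0273359538031183 F [-0.4077  0.893  -2.8772] t 13.2333 [0.5996 0.098  0.2294]
place flask hit True dz 0.0019374657216049557 err [-0.0001 -0.    ] F [-0.7294 -0.6061  4.7321]
t 17.0
```

View pics/scene2.png

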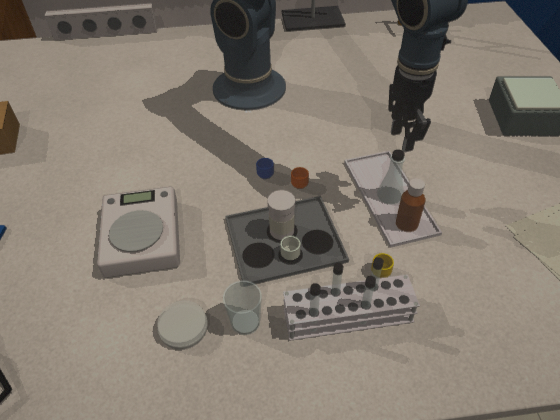

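The bottle (410,208) and the flask (394,180) stand on the side tray. Jar next; then I'll look at the freed spot discs and the crucible.

```bash
python3 - <<'E'
from h import *
pick("jar",SPOT["jar"],FLOOR,YAW)
place("jar",SIDE["jar"],.004,YAW)
for n in("scene","top"): cv2.imwrite(f"pics/{n}3.png",grab(n)[:,:,::-1])
im=cv2.imread("pics/top3.png").astype(int); g=im.mean(2)
for n in SPOT:
    u,v=pix("top",P(SPOT[n],.0045)).round().astype(int); w=g[v-22:v+23,u-22:u+23]
    t=(w.max()+w.min())/2; print(n,u,v,"min,med",w.min(),np.median(w))
    k=np.zeros(g.shape,bool);k[v-22:v+23,u-22:u+23]=w<(33 if n!="cruc" else 0)
    if n!="cruc":
        for c in comps(k,150): print("  disc",cen(c),cv2.boundingRect(c),onz("top",cen(c),.0045)-SPOT[n])
k=np.zeros(g.shape,bool);k[178:207,257:284]=g[178:207,257:284]>70
for c in comps(k): print("cruc",cen(c),onz("top",cen(c),.042)-SPOT["cruc"])
a=cv2.resize(im[150:275,205:345].astype(np.uint8),None,fx=2.8,fy=2.8); b=cv2.imread("pics/scene3.png")[150:280,215:445]
b=cv2.resize(b,None,fx=1.7,fy=1.7);o=np.zeros((max(a.shape[0],b.shape[0]),a.shape[1]+b.shape[1],3),np.uint8);o[:a.shape[0],:a.shape[1]]=a;o[:b.shape[0],a.shape[1]:]=b
cv2.imwrite("pics/c3.png",np.clip(o*1.6,0,255).astype(np.uint8));print(o.shape)
E
```

```text
pick jar w 0.05674653663434669 0.05654621078062974 F [ 0.1232 -0.7677 -2.6642] t 20.7917 [0.5599 0.0255 0.2197]
place jar hit True dz 0.002152065441707124 err [-0.0001  0.    ] F [-0.193  -1.477   4.5826]
t 24.8583
jar 274 223 min,med 0.0 59.333333333333336
  disc [273.7758 223.0541] (259, 208, 30, 31) [0.0002 0.0004]
bottle 300 197 min,med 0.0 57.333333333333336
  disc [299.5452 196.7274] (284, 182, 32, 30) [0.0002 0.0012]
flask 242 205 min,med 0.0 57.666666666666664
  disc [241.8255 204.6384] (228, 190, 29, 30) [ 0.0012 -0.0003]
cruc 270 193 min,med 0.0 62.333333333333336
cruc [269.0985 191.1422] [ 0.0001 -0.0003]
cruc [277.3924 181.1646] [ 0.0219 -0.018 ]
(350, 783, 3)
```

View pics/c3.png

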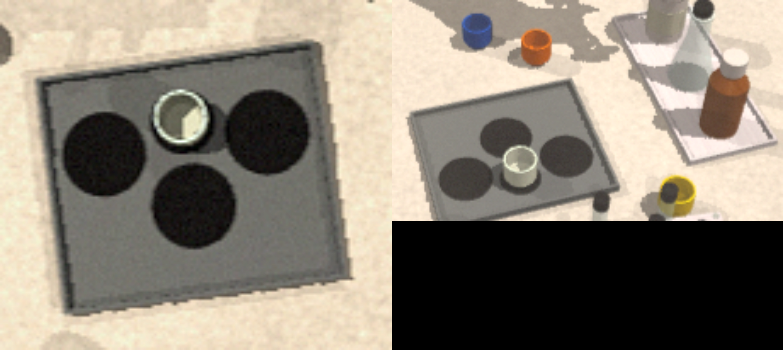

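The discs are uncovered and agree with my spots to about 1 mm, and the crucible has not moved. Now the crucible goes to the pan.

```bash
python3 - <<'E'
from h import *
p=bot.get_obs()["position"]; bot.move_l([p[0],p[1],.22],v=.25)
bot.move_pose(P(SPOT["cruc"],.20),ori(YAW+90))
pick("cruc",SPOT["cruc"],FLOOR,YAW+90,lift=.14)
place("cruc",PAN,.064,YAW+90,up=.09)
bot.move_l(P((.53,-.1),.25),v=.25)
im=grab("top"); cv2.imwrite("pics/top4.png",im[:,:,::-1]); sc=grab("scene"); cv2.imwrite("pics/scene4.png",sc[:,:,::-1])
a=cv2.resize(im[175:295,365:475],None,fx=3.4,fy=3.4); b=cv2.resize(sc[180:280,85:195],None,fx=3.4,fy=3.4)
o=np.zeros((a.shape[0],a.shape[1]+b.shape[1],3),np.uint8);o[:,:a.shape[1]]=a;o[:b.shape[0],a.shape[1]:]=b
cv2.imwrite("pics/c4.png",np.clip(o[:,:,::-1]*1.4,0,255).astype(np.uint8));print(o.shape,pix("top",P(PAN,.102)),bot.get_obs()["t"])
E
```

```text
pick cruc w 0.04074894739337632 0.0407034247056473 F [ 0.0303  0.0218 -1.2342] t 30.5167 [0.6271 0.0354 0.1466]
place cruc hit True dz 0.0017823356796507206 err [-0.0001  0.0001] F [-0.544  -0.691   4.3713]
t 34.2667
(408, 748, 3) [424.6934 220.1   ] 35.35
```

View pics/c4.png

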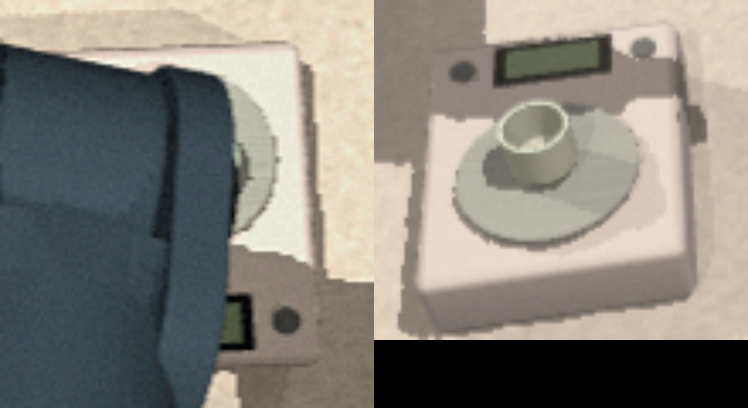

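The crucible stands upright on the pan in the scene half of the crop; the arm hides it from the top camera, so I'll check its centring later. Now the three go back, jar first.

```bash
python3 - <<'E'
from h import *
for n in ("jar","flask","bottle"):
    bot.move_pose(P(SIDE[n],.22),ori(YAW))
    pick(n,SIDE[n],.005,YAW); place(n,SPOT[n],FLOOR,YAW)
    p=bot.get_obs()["position"]; bot.move_l([p[0],p[1],.24],v=.25)
bot.move_pose([.268,.619,.25],ori(66.6)); print(bot.get_obs()["t"])
im=grab("top"); cv2.imwrite("pics/top5.png",im[:,:,::-1]); sc=grab("scene"); cv2.imwrite("pics/scene5.png",sc[:,:,::-1])
im=im.astype(int); g=im.mean(2); sat=im.max(2)-im.min(2)
for n,m,(x0,y0,x1,y1),z in [("jar",g>130,(245,200,300,245),.104),("cap",(g>130)&(sat<40),(285,178,318,205),.129),("stop",g<32,(226,190,250,210),.134)]:
    k=np.zeros(g.shape,bool);k[y0:y1,x0:x1]=m[y0:y1,x0:x1]
    for c in comps(k,90): print(n,cen(c),cv2.boundingRect(c),onz("top",cen(c),z))
a=cv2.resize(im[175:295,365:475].astype(np.uint8),None,fx=3.5,fy=3.5); b=cv2.resize(im[155:270,210:340].astype(np.uint8),None,fx=3,fy=3)
o=np.zeros((a.shape[0],a.shape[1]+b.shape[1],3),np.uint8);o[:,:a.shape[1]]=a;o[:b.shape[0],a.shape[1]:]=b
cv2.imwrite("pics/c5.png",np.clip(o[:,:,::-1]*1.4,0,255).astype(np.uint8));print(o.shape,pix("top",P(PAN,.102)))
E
```

```text
pick jar w 0.05652940216254064 0.05680223209278755 F [ 0.2979 -0.0002 -2.0592] t 40.275 [0.3954 0.2748 0.2199]
place jar hit True dz 0.0011367859887549958 err [-0.0001 -0.    ] F [-0.4786  0.2937  3.8336]
t 44.3667
pick flask w 0.027012302006581817 0.02718478590287494 F [-0.7823  0.3221 -4.0528] t 48.7667 [0.4862 0.2883 0.2295]
place flask hit True dz 0.0009016742529041333 err [-0.0002 -0.    ] F [-1.3781  0.6504  4.3989]
t 52.5583
pick bottle w 0.030613339545322676 0.0305885618104914 F [ 0.0439 -0.4174 -2.4671] t 56.3667 [0.5772 0.302  0.2452]
place bottle hit True dz 0.001265491876941166 err [-0.0002 -0.0001] F [-0.647   0.1223  5.2852]
t 60.6
63.6167
jar [272.1599 221.6274] (259, 208, 27, 28) [0.5597 0.0255]
cap [301.4497 190.9774] (295, 184, 14, 15) [ 0.6191 -0.0325]
stop [235.1014 199.8472] (228, 194, 14, 13) [0.6006 0.0973]
stop [241.381  200.1491] (232, 190, 18, 20) [0.6    0.0849]
(420, 775, 3) [424.6934 220.1   ]
```

View pics/c5.png

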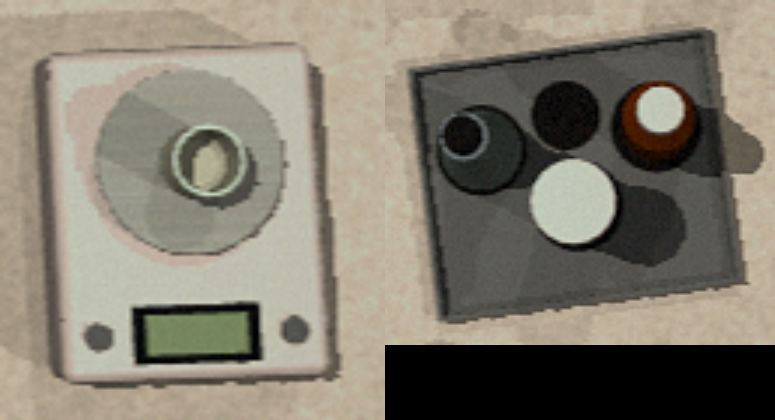

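View pics/scene5.png

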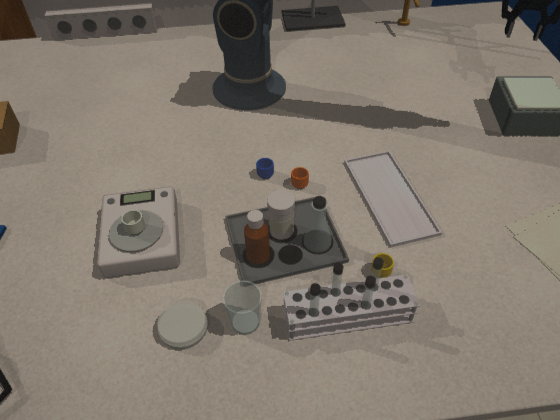

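In the top crop the crucible's rim centre is at (424.7,220.7), against (424.7,220.1) expected for the pan's centre. The bottle, jar and flask are back on their spots to within about 1.2 mm. In the scene view everything is upright, the bystanders look unmoved and the side tray is empty. Handing in.

```bash
python3 -c "
from station import bot,workorder
workorder.sign_off(); print(bot.get_obs()['t'])"
```

```text
the job is handed in; nothing more can be done
the job is handed in; nothing more can be done
```

The job is done and handed in at about 64 s of the 136 s allowed. I moved the bottle, flask and jar to the side tray, put the white crucible on the balance pan, then stood the jar, flask and bottle back on their own spots.

**Last checks, from the final pictures:**
- **Crucible:** it stands upright within about 1 mm of the pan's centre.
- **Bottle, jar and flask:** measured in the same way as at the start, the bottle is about 1 mm off, the jar 1.2 mm and the flask 0.3 mm. All three are upright.
- **Bystanders:** the tube rack, beaker and petri dishes look unmoved in the scene picture; I did not measure them.
- **Setting down:** each placing stopped on light contact, with the tool reading about 4–5 N. No wrist-force reading I took came near 120 N, but I only sampled it at picks and placings.

**Checks that failed or disagreed:**
- The automatic circle fit of the pan was wrong, so I read the pan's rim off a crop instead. The final top picture agrees with that reading to within about 1 mm.
- The picture taken right after placing the crucible had the pan hidden by the arm, so I checked the centring from above only in the final picture.

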